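# Clear the ink caddy and ready the tattoo pen

### The arm

A 7-joint arm with a two-finger parallel gripper is mounted at the origin on the work surface. World frame = base frame: x ahead of the robot, y to its left, z up, the work surface at z = 0. Lengths are in m, angles in rad, forces in N, time in s.
With the tool pointing down it reaches from about 0.425 to 0.825 m from the base axis. Payload 3.6 kg.
Tool frame: the origin (TCP) lies midway between the tips of the shut fingers; the grasp point (between the pads) lies 19 mm behind it; z points along the fingers, y is the line along which they close (so a half turn about z gives the same grasp; the last joint's range is limited). The gripper opens to 85 mm and grips with 20 to 120 N. Pads are 22 mm wide; open, the fingers measure 114 mm over their backs; the gripper's body (76 mm by 85 mm) begins 54 mm behind the grasp point. The pads swing forward as they close: fully open they stand 13 mm farther back than shut.
Start: joints at [1.107, 0.615, -0.013, 1.423, 0.008, 1.103, -0.04], TCP at [0.275, -0.589, 0.231] pointing down, gripper open.
Joint ranges: [-3.12, 3.12], [-0.3, 2.06], [-1.34, 1.32], [0.26, 2.42], [-1.36, 4.5], [0.01, 1.98], [-2.84, 2.84]. Speed limits (rad/s): [2.79, 2.79, 3.14, 3.14, 3.14, 3.14, 3.14].

### API

Orientations are given as a 3x3 rotation matrix whose columns are the frame's x, y, z axes.
In Python, from bench import arm gives the robot as it stands. The module is installed in compiled form; this text tells all that it offers.
- The arm moves only by the tool send_rows, never from a script. Its argument "plan" is text: rows parted by semicolons, each of 7 numbers parted by spaces: the shift along the tool's x, y, z in units of 50 mm (1.0 is 50 mm), then the turn, a rotation vector about the tool's x, y, z in units of 5 degrees (1.0 is 5 degrees), then the gripper's target within -1 to 1 (fully open at 1, half-way at 0, shut at -1). In form: dx dy dz wx wy wz fingers; .... A call has 1 to 12 rows; each row is the pose to reach, as a shift and turn from the pose commanded when the call began, along the tool's axes at that moment; what a row does not reach only later rows make up. A row lasts 1/8 s, in which the tool goes at most 62.5 mm and 10.7 degrees, less where a joint would pass 70% of its speed; a pose out of reach is approached as far as the arm can. A call with a gripper value outside its range is refused whole. The fingers move at their own pace and stop on an object; "squeeze" is the grip in N (left out, the last holds). Time passes only in rows, so rows that repeat a pose let the fingers close. It gives the time, the measured TCP pose, the force, the opening and the grip force at its end, in the units of the state.
- arm.observe(): the state, without advancing time (a new reading comes with each control period).
- arm.capture(name): name is "scene" or "side" or "wrist"; returns (picture, depth): 480x640x3 uint8, red, green, blue; 480x640 float32, m along the optical axis (not along the pixel's ray), 0 where there is no reading.
- arm.camera_info(name): a dict with "camera_matrix" (3x3 intrinsics, pixels), "camera_from_world" (4x4, takes a point from world to camera coordinates). Camera axes: x right, y up, looking along -z (the intrinsics and any distortion apply to the point x, -y, -z); pixel columns grow to the right and rows downward; lengths in m; the calibration is good to about 2 mm. A picture is of the moment at which its call begins: read the wrist's pose just before it. camera_info takes no time and is no camera call; for the wrist camera it gives the pose at the moment of the call.
- arm.sign_off(): hands the job in; it is judged then, once.
The state is a dict: "clock": time; "joints": joint angles; "qvel": joint speeds; "joint_efforts": joint torques, N m; "position": TCP position; "eef_rot": TCP orientation; "force": force on the tool from outside, world axes, zero at the start; "torque": the same for the moment, N m; "grip_width": opening from 0.0 (shut) to 1.0 (fully open); "grip_force": force on a finger pad.
Only numpy, scipy, OpenCV 4.12 (cv2) and the standard library are available. Lean on these libraries where they do the work, as an engineer would, in place of code of your own. Each camera call takes 0.05 s, during which the arm holds its last target. There are 200 camera calls.

### The job

Clear the practice board by hanging the ink caddy by its handle on the hook of the stand and letting go of it there; then draw the tattoo pen straight up out of its holder and hold it over the middle of the board, tip downwards and leaning about 45 degrees as for drawing, with the tip about 6 cm above the board. Finish while still holding the pen there, still and in the air, and leave the mug, the tub and the single black bottle where they are.

Things in the scene. Friction and masses are not known exactly. Their poses are not given: they have to be found in the camera images.
- caddy: ink caddy: open aluminium tray 76 (x) x 130 (y) x 34 mm with six small ink bottles fixed in it (their tops 56 mm above the underside) and a tall rigid steel bail handle in the plane x = 0. 0.28 kg, may vary by 30 %. It starts on the practice board. Origin: centre of the tray's underside; z up. Half a turn makes no difference.
- caddy_handle (a point): middle of the caddy handle's top bar, on its centre line, 135 mm above the caddy's underside. The bar is round, 10 mm thick, straight for 104 mm along the caddy's y; between it and the bottle tops is a free window 74 mm high and 122 mm wide. Axes as the caddy's.
- hook: fixed steel stand: foot disc 100 mm across and 12 mm high, upright post 16 mm thick and 225 mm tall, and one round hook arm 8 mm thick that leaves the post near its top towards the stand's own -x and ends in an upturned tip. Origin: centre of the foot, at table height; z up. It stands to the left or the right of the board.
- hook_seat (a point): lowest point of the hook arm (which sags 4 mm), where a handle should rest: on the arm's centre line, 215 mm above the table and 65 mm from the post's axis. A bar of 10 mm resting there has its centre 9 mm above this point. Axes as the stand's: the arm runs along x, the tip is at -x, the post at +x.
- hook_tip (a point): centre of the round end of the hook's tip (radius 4 mm): 43 mm towards -x from the seat and 20 mm above it.
- holder: fixed pen holder: foot disc 90 mm across and 8 mm high with an upright aluminium tube on it, outside 40 mm, bore 26 mm, top 74 mm above the table. Origin: centre of the foot, at table height. It stands on the side of the board where the hook stand is not.
- holder_rim (a point): centre of the holder tube's mouth, 74 mm above the table.
- pen: tattoo pen, 142 mm long, standing upright, tip down, in the holder. Origin: at the tip; its z axis runs from the tip up to the blunt top. Needle tip to z = 22 mm, grip 22 mm thick from 22 to 62 mm, then the main body, a plain cylinder 32 mm thick from 62 to 138 mm, whose shoulder at 62 mm sits on the holder's rim. 0.16 kg, may vary by 30 %; centre of mass near z = 90 mm.
- pen_top (a point): centre of the pen's blunt top, 142 mm from its tip.
- board: fixed practice board of light wood, 160 (x) x 190 (y) x 8 mm, with a flower outline drawn on it. Origin: centre of its underside, at table height.
- board_middle (a point): middle of the practice board's upper face, 8 mm above the table.
- mug: bystander: white mug, 76 mm across and 90 mm high with a handle on its y side. Origin: centre of its underside.
- ink: bystander: single black bottle with a paper label, 48 mm across and 120 mm high. Origin: centre of its underside.
- tub: bystander: white tub with a lid, 72 mm across and 80 mm high. Origin: centre of its underside.

How it is judged:
By the outcome, as a careful person would: the job done as asked, in the order asked, and still so for the second after the job is handed in, while the arm keeps its last pose, push and grip.
It also fails if it takes over 61 s, if anything falls off the work surface, if the arm or the gripper's body presses on something with over 40 N, if the wrist force passes 120 N, or if a joint passes its speed limit or range.

## Working session

There is one attempt and no reset: what is moved stays moved. The work goes in short steps, Python scripts to look and compute and a tool call to move; the robot and the scene stay as the last step left them, time stands still between calls to the robot, and variables do not carry over. Pictures are saved under pics/ and viewed, at most 10 in all, crops included, and the job is handed in when it is done.

Besides the shell and the picture viewer there is one more tool, called after ">>>" by a JSON object that holds its "fn" and its "kwargs", one argument or row to a line. send_rows: Moves the arm, as the interface text tells. Its arguments: {"type":"object","properties":{"plan":{"type":"string"},"squeeze":{"type":"number"}},"required":["plan"]}

```bash
mkdir -p pics; cat > h.py <<'E'
import numpy as np, cv2
from bench import arm
def cap(n):
    i=arm.camera_info(n); p,d=arm.capture(n); return p,d,np.array(i["camera_matrix"]),np.array(i["camera_from_world"]),i
def pts(d,K,T):
    v,u=np.mgrid[:480,:640]
    c=np.stack([(u-K[0,2])/K[0,0]*d,-(v-K[1,2])/K[1,1]*d,-d,np.ones_like(d)],-1)
    return (c@np.linalg.inv(T).T)[...,:3]
E
python3 - <<'E'
from h import *
for n in("scene","side"):
    p,d,K,T,i=cap(n); cv2.imwrite(f"pics/{n}0.png",p[...,::-1]); np.savez(f"{n}0.npz",p=p,d=d,K=K,T=T)
    print(n,i.keys(),K.tolist(),np.linalg.inv(T)[:3,3],(d>0).mean(), i.get("distortion"))
print(arm.observe())
E
```

```text
scene dict_keys(['camera_matrix', 'camera_from_world']) [[499.10465984892704, 0.0, 315.2267200397658], [0.0, 499.10465984892704, 235.97194125436351], [0.0, 0.0, 1.0]] [1.3098264  0.10501722 1.20495324] 0.996298828125 None
side dict_keys(['camera_matrix', 'camera_from_world']) [[569.7057750680882, 0.0, 321.0974617801929], [0.0, 569.7057750680882, 236.06173634036307], [0.0, 0.0, 1.0]] [0.41520338 1.00554143 1.1827084 ] 0.99609375 None
{'clock': 0.1, 'joints': array([ 1.10749804,  0.61586866, -0.0126074 ,  1.42477091,  0.00808647,
        1.10341889, -0.04037643]), 'qvel': array([ 0.00122568, -0.00204139,  0.00212983, -0.00670388,  0.00089269,
        0.00063639,  0.00111022]), 'joint_efforts': array([ 1.45474565e-03, -4.70382500e+01,  2.60418579e-01, -1.71571040e+01,
        1.01724567e-02,  5.83787987e-03, -2.36106068e-06]), 'position': array([ 0.27468556, -0.58832613,  0.23021337]), 'eef_rot': array([[ 9.06078708e-01,  4.23107885e-01, -1.04495010e-03],
       [ 4.23109175e-01, -9.06076090e-01,  2.17828136e-03],
       [-2.51562813e-05, -2.41582234e-03, -9.99997082e-01]]), 'force': array([ 0.61724713,  0.25990992, -0.21188605]), 'torque': array([-0.02345224,  0.0436013 , -0.03229439]), 'grip_force': 0.0, 'grip_width': 0.9997561164823069}
```

View pics/scene0.png

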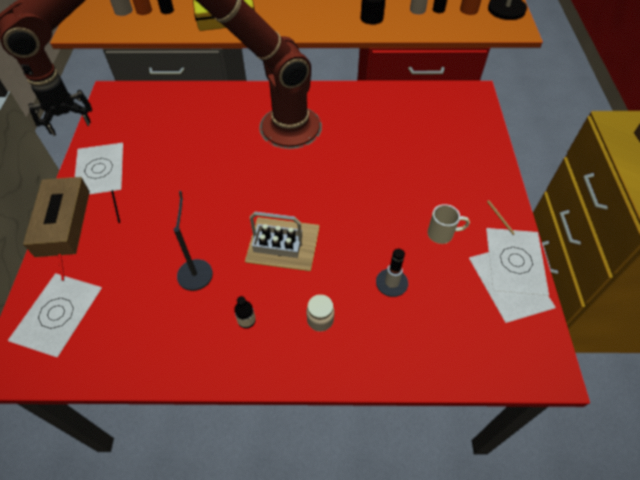

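View pics/side0.png

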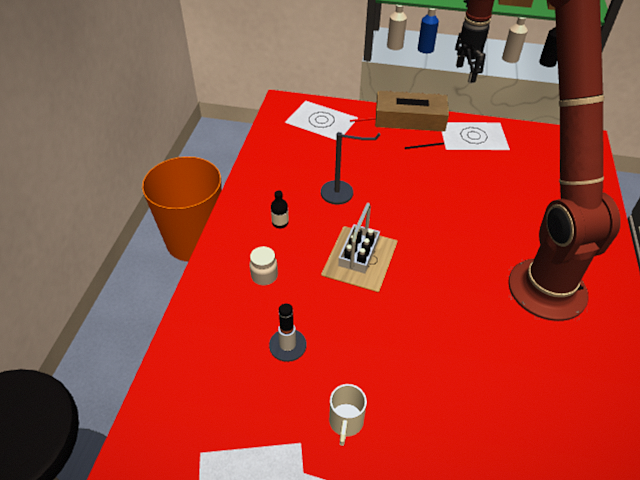

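The scene view shows the hook stand (foot at 195,275; arm running from 178,232 to 181,193), the caddy on the board (277,238), pen in holder (395,275), mug (445,222), bottle (245,312) and tub (320,310). The side view agrees: the hook tip is at (378,137), the caddy handle's top near (367,207) and the pen at (287,320).

```bash
python3 - <<'E'
from h import *
from scipy import ndimage as nd
P=[]
for n in("scene","side"):
    z=np.load(n+"0.npz"); X=pts(z["d"],z["K"],z["T"]); c=z["p"].astype(int); 
    red=(c[...,0]>120)&(c[...,1]<60)&(c[...,2]<60)
    m=(z["d"]>0)&~red&(X[...,0]>.3)&(X[...,0]<1)&(abs(X[...,1])<.45)&(X[...,2]>.004)&(X[...,2]<.3)
    P.append(np.c_[X[m],c[m]])
    lab,k=nd.label(m)
    for i in range(1,k+1):
        q=X[lab==i]
        if len(q)>40: print(n,len(q),"lo",np.percentile(q,2,0).round(3),"hi",np.percentile(q,98,0).round(3),"top",q[q[:,2]>q[:,2].max()-.008].mean(0).round(3))
    # hook arm & handle
    s=X[m&(X[...,2]>.195)]; print("high",len(s),s[np.argsort(s[:,0])][::max(1,len(s)//12)].round(3).tolist())
    s=X[m&(X[...,2]>.128)&(X[...,2]<.16)]; print("mid",len(s),s[np.argsort(s[:,1])][::max(1,len(s)//25)].round(3).tolist())
    b=m&(X[...,2]<.011)&(c[...,0]>110)&(c[...,1]>80); u=X[b][:,:2]; r=cv2.minAreaRect(u.astype(np.float32)*1000); print("board",r)
E
```

```text
scene 1178 lo [ 0.511 -0.288  0.007] hi [ 0.65  -0.201  0.225] top [ 0.5   -0.25   0.236]
scene 373 lo [0.422 0.42  0.009] hi [0.494 0.449 0.091] top [0.463 0.432 0.09 ]
scene 3108 lo [ 0.418 -0.096  0.005] hi [0.577 0.086 0.147] top [ 0.503 -0.02   0.148]
scene 931 lo [0.596 0.262 0.005] hi [0.666 0.339 0.156] top [0.627 0.301 0.154]
scene 832 lo [0.709 0.073 0.008] hi [0.771 0.137 0.084] top [0.737 0.105 0.082]
scene 483 lo [ 0.734 -0.108  0.009] hi [ 0.765 -0.066  0.122] top [ 0.742 -0.089  0.12 ]
high 166 [[0.496, -0.249, 0.233], [0.503, -0.25, 0.237], [0.515, -0.25, 0.224], [0.528, -0.25, 0.219], [0.541, -0.248, 0.216], [0.559, -0.244, 0.223], [0.572, -0.244, 0.224], [0.586, -0.244, 0.222], [0.6, -0.249, 0.225], [0.607, -0.24, 0.196], [0.608, -0.24, 0.224], [0.61, -0.242, 0.204], [0.611, -0.24, 0.223]]
mid 384 [[0.608, -0.252, 0.154], [0.61, -0.245, 0.147], [0.608, -0.241, 0.144], [0.499, -0.083, 0.131], [0.488, -0.071, 0.144], [0.499, -0.06, 0.14], [0.5, -0.051, 0.146], [0.497, -0.038, 0.147], [0.505, -0.029, 0.153], [0.506, -0.017, 0.141], [0.506, -0.008, 0.149], [0.505, 0.005
[... 1262 characters left out ...]
 [0.608, -0.239, 0.13], [0.606, -0.236, 0.158], [0.491, -0.073, 0.14], [0.499, -0.053, 0.146], [0.492, -0.043, 0.143], [0.498, -0.026, 0.151], [0.501, -0.013, 0.145], [0.503, 0.003, 0.146], [0.502, 0.015, 0.148], [0.512, 0.027, 0.143], [0.506, 0.037, 0.145], [0.507, 0.043, 0.132], [0.623, 0.292, 0.153], [0.62, 0.296, 0.152], [0.631, 0.3, 0.155], [0.628, 0.302, 0.151], [0.62, 0.305, 0.154], [0.635, 0.308, 0.153], [0.619, 0.31, 0.153], [0.632, 0.311, 0.155], [0.632, 0.313, 0.154], [0.611, 0.315, 0.151], [0.618, 0.316, 0.147], [0.62, 0.317, 0.132], [0.62, 0.318, 0.138], [0.621, 0.32, 0.155]]
board ((605.4583129882812, 164.329345703125), (554.7349853515625, 379.3061828613281), 87.11619567871094)
```

>>> {"fn": "send_rows", "kwargs": {
  "plan": "0 0 -0.8 0 0 0 1;3 -3 -0.8 0 0 -4 1;6 -6 -0.8 0 0 -8 1;9.36 -9.03 -0.6 0 0 -11.2 1;9.36 -9.03 -0.6 0 0 -11.2 1;9.36 -9.03 -0.6 0 0 -11.2 1;9.36 -9.03 -0.6 0 0 -11.2 1;9.36 -9.03 -0.6 0 0 -11.2 1;9.36 -9.03 -0.6 0 0 -11.2 1;9.36 -9.03 -0.6 0 0 -11.2 1;9.36 -9.03 -0.6 0 0 -11.2 1;9.36 -9.03 -0.6 0 0 -11.2 1",
  "squeeze": 60
}}

```text
clock: 1.6
position: [0.5084, 0.023, 0.2611]
eef_rot: [[0.149, 0.989, -0.0], [0.989, -0.149, 0.002], [0.002, -0.0, -1.0]]
force: [0.3, -0.7, 0.1]
grip_width: 1.003
grip_force: 0.0
```

```bash
python3 - <<'E'
from h import *
p,d,K,T,i=cap("wrist"); cv2.imwrite("pics/w1.png",p[...,::-1]); X=pts(d,K,T)
m=(d>0)&(X[...,2]>.13)&(X[...,2]<.165)&(abs(X[...,1])<.13)&(abs(X[...,0]-.5)<.06)
q=X[m]; print(len(q)); 
if len(q)>20:
    print(q.min(0),q.max(0)); l=cv2.fitLine(q[:,:2].astype(np.float32),cv2.DIST_HUBER,0,.001,.001).ravel(); print(l, np.percentile(q[:,2],[5,50,95]))
print(np.linalg.inv(T)[:3,3],arm.observe()["position"])
E
```

```text
1659
[ 0.48795955 -0.08205339  0.13007933] [0.51538772 0.04903523 0.1499866 ]
[ 0.15761803  0.98750013  0.50284374 -0.00739849] [0.13612984 0.14707399 0.14873118]
[0.5190728  0.09105986 0.40406672] [0.50905905 0.02554944 0.26113444]
```

View pics/w1.png

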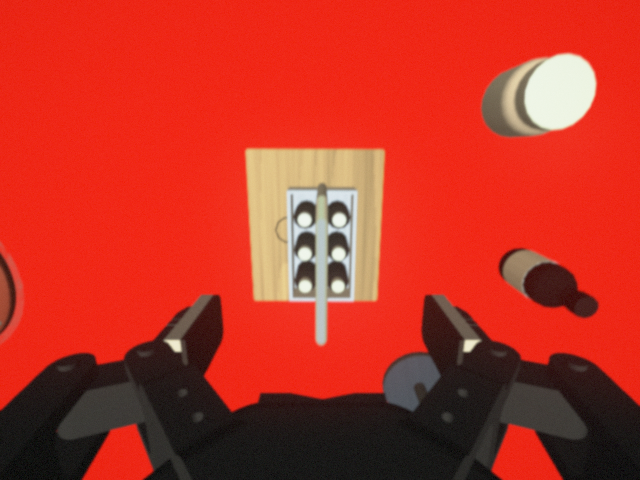

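The wrist view shows the bar vertical at column 321 (rows 185–343), centred between the open fingers at (205,320) and (440,320). I'll go down onto the bar's +y half.

>>> {"fn": "send_rows", "kwargs": {
  "plan": "-0.12 -0.02 1 0 0 0 1;-0.12 -0.02 2 0 0 0 1;-0.12 -0.02 2.72 0 0 0 1;-0.12 -0.02 2.72 0 0 0 1;-0.12 -0.02 2.72 0 0 0 1;-0.12 -0.02 2.72 0 0 0 -1;-0.12 -0.02 2.72 0 0 0 -1;-0.12 -0.02 2.72 0 0 0 -1;-0.12 -0.02 2.72 0 0 0 -1;-0.12 -0.02 2.72 0 0 0 -1;-0.12 -0.02 2.72 0 0 0 -1;-0.12 -0.02 2.72 0 0 0 -1",
  "squeeze": 100
}}

```text
clock: 3.15
position: [0.506, 0.0124, 0.1257]
eef_rot: [[0.156, 0.988, -0.0], [0.988, -0.156, -0.0], [-0.0, -0.0, -1.0]]
force: [-2.5, -0.7, 5.1]
grip_width: 0.078
grip_force: 97.8
```

>>> {"fn": "send_rows", "kwargs": {
  "plan": "0 0 -0.3 0 0 0 -1;0 0 -0.8 0 0 0 -1;0 0 -1.4 0 0 0 -1;0 0 -2 0 0 0 -1;0 -0.4 -2.46 0 0 0 -1;0 -0.7 -2.46 0 0 0 -1;-0.5 -1 -2.46 0 0 -0.3 -1;-1 -1 -2.46 0 0 -0.6 -1;-1.6 -1 -2.46 0 0 -1 -1;-2.2 -1 -2.46 0 0 -1.4 -1;-2.2 -1 -2.46 0 0 -1.4 -1;-2.2 -1 -2.46 0 0 -1.4 -1"
}}

```text
clock: 4.65
position: [0.4389, -0.0876, 0.2476]
eef_rot: [[0.034, 0.999, -0.001], [0.999, -0.034, 0.001], [0.001, -0.002, -1.0]]
force: [0.6, 0.8, -3.7]
grip_width: 0.076
grip_force: 98.0
```

>>> {"fn": "send_rows", "kwargs": {
  "plan": "-0.6 0.05 0 0 0 -0.3 -1;-1.2 0.1 0 0 0 -0.6 -1;-1.8 0.15 0 0 0 -0.9 -1;-2.3 0.2 0 0 0 -1.1 -1;-2.67 0.27 0 0 0 -1.1 -1;-2.67 0.27 0 0 0 -1.1 -1;-2.67 0.27 0 0 0 -1.1 -1;-2.67 0.27 0 0 0 -1.1 -1"
}}

```text
clock: 5.65
position: [0.4486, -0.2208, 0.2484]
eef_rot: [[-0.064, 0.998, -0.0], [0.998, 0.064, 0.001], [0.001, -0.0, -1.0]]
force: [-0.6, -0.2, -3.0]
grip_width: 0.077
grip_force: 98.0
```

```bash
python3 - <<'E'
from h import *
im=[]
for n in("scene","side"):
    p,d,K,T,i=cap(n); X=pts(d,K,T)
    m=(d>0)&(abs(X[...,1]+.25)<.1)&(X[...,2]>.05)&(X[...,2]<.3)&(X[...,0]>.38)&(X[...,0]<.66)
    v,u=np.where(m); 
    im.append(cv2.resize(p[...,::-1][max(0,v.min()-30):v.max()+30,u.min()-30:u.max()+30],(400,400)))
    q=X[m]
    t=q[(q[:,0]<.48)&(q[:,2]>.22)&(q[:,2]<.29)]; 
    print(n,"arm",[np.median(q[(abs(q[:,0]-x)<.006)&(q[:,2]>.2)&(q[:,2]<.26)],0).round(3).tolist() for x in(.5,.515,.53,.545,.56,.575)])
    print("caddy",len(t),t[np.argsort(t[:,1])][::max(1,len(t)//15)].round(3).tolist())
cv2.imwrite("pics/pre.png",np.hstack(im)); print(arm.observe()["position"])
E
```

```text
scene arm [[0.5, -0.251, 0.23], [0.517, -0.249, 0.22], [0.529, -0.249, 0.218], [0.546, -0.247, 0.218], [0.559, -0.246, 0.218], [0.576, -0.246, 0.22]]
caddy 289 [[0.455, -0.322, 0.235], [0.454, -0.315, 0.254], [0.46, -0.311, 0.256], [0.458, -0.301, 0.265], [0.456, -0.29, 0.27], [0.454, -0.278, 0.269], [0.458, -0.265, 0.269], [0.452, -0.255, 0.262], [0.463, -0.223, 0.26], [0.457, -0.213, 0.249], [0.442, -0.21, 0.274], [0.451, -0.208, 0.265], [0.45, -0.197, 0.271], [0.447, -0.189, 0.261], [0.45, -0.185, 0.226], [0.45, -0.181, 0.234]]
side arm [[0.499, -0.247, 0.227], [0.515, -0.246, 0.218], [0.531, -0.246, 0.215], [0.545, -0.243, 0.217], [0.561, -0.245, 0.219], [0.575, -0.24, 0.219]]
caddy 250 [[0.455, -0.282, 0.267], [0.448, -0.26, 0.267], [0.448, -0.23, 0.27], [0.461, -0.217, 0.264], [0.431, -0.215, 0.258], [0.463, -0.213, 0.257], [0.436, -0.212, 0.276], [0.439, -0.21, 0.282], [0.46, -0.209, 0.261], [0.464, -0.208, 0.277], [0.455, -0.206, 0.264], [0.449, -0.201, 0.265], [0.45, -0.19, 0.26], [0.449, -0.186, 0.258], [0.446, -0.182, 0.254], [0.442, -0.178, 0.245]]
[ 0.44856246 -0.22136232  0.24845197]
```

View pics/pre.png

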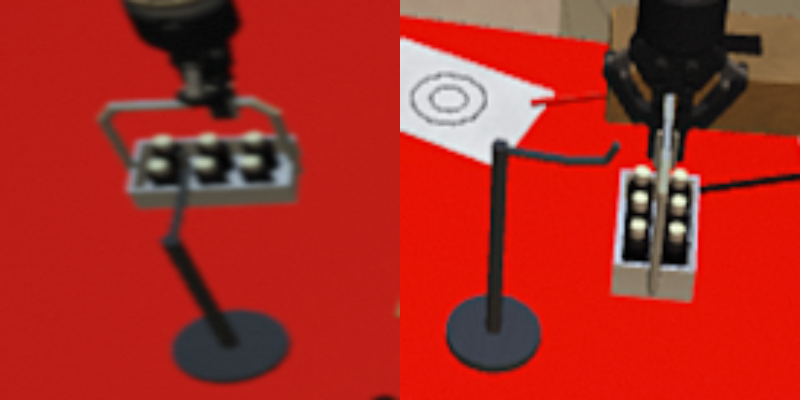

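The pre-hook picture shows the caddy hanging level with its bar above and in front of the hook tip (tip at about (612,150) in the right crop). The fingers are clear of the arm's line.

>>> {"fn": "send_rows", "kwargs": {
  "plan": "0 0.4 0 0 0 0 -1;0 0.8 0 0 0 0 -1;0 1.2 0 0 0 0 -1;0 1.6 0 0 0 0 -1;0 1.84 0 0 0 0 -1;0 1.84 0.2 0 0 0 -1;0 1.84 0.4 0 0 0 -1;0 1.84 0.6 0 0 0 -1;0 1.84 0.7 0 0 0 -1;0 1.84 0.76 0 0 0 -1;0 1.84 0.76 0 0 0 -1;0 1.84 0.76 0 0 0 -1"
}}

```text
clock: 7.25
position: [0.5405, -0.2167, 0.2107]
eef_rot: [[-0.062, 0.998, 0.001], [0.998, 0.062, -0.0], [-0.0, 0.001, -1.0]]
force: [0.3, 0.1, -3.0]
grip_width: 0.081
grip_force: 98.0
```

>>> {"fn": "send_rows", "kwargs": {
  "plan": "0 0 0.03 0 0 0 -1;0 0 0.06 0 0 0 -1;0 0 0.06 0 0 0 -1;0 0 0.06 0 0 0 -1"
}}

```text
clock: 7.75
position: [0.5403, -0.2167, 0.2074]
eef_rot: [[-0.062, 0.998, 0.0], [0.998, 0.062, 0.0], [0.0, 0.0, -1.0]]
force: [0.3, 0.5, -2.8]
grip_width: 0.073
grip_force: 98.0
```

>>> {"fn": "send_rows", "kwargs": {
  "plan": "0 0 0.03 0 0 0 -1;0 0 0.05 0 0 0 -1;0 0 0.05 0 0 0 -1;0 0 0.05 0 0 0 -1"
}}

```text
clock: 8.25
position: [0.5405, -0.2166, 0.2059]
eef_rot: [[-0.062, 0.998, 0.001], [0.998, 0.062, -0.0], [-0.001, 0.001, -1.0]]
force: [-1.6, 0.8, 5.4]
grip_width: 0.078
grip_force: 98.7
```

>>> {"fn": "send_rows", "kwargs": {
  "plan": "0 0 -0.02 0 0 0 -1;0 0 -0.02 0 0 0 -1;0 0 -0.02 0 0 0 -0.5;0 0 -0.02 0 0 0 -0.3;0 0 -0.02 0 0 0 0;0 0 -0.02 0 0 0 0;0 0 -0.02 0 0 0 0;0 0 -0.02 0 0 0 0;0 0 -0.02 0 0 0 0;0 0 -0.02 0 0 0 0"
}}

```text
clock: 9.5
position: [0.5403, -0.2167, 0.2058]
eef_rot: [[-0.062, 0.998, 0.0], [0.998, 0.062, 0.0], [0.0, 0.0, -1.0]]
force: [-0.9, -0.2, -0.2]
grip_width: 0.5
grip_force: 0.0
```

```bash
python3 - <<'E'
from h import *
im=[]
for n in("scene","side"):
    p,d,K,T,i=cap(n); X=pts(d,K,T)
    m=(d>0)&(abs(X[...,1]+.25)<.1)&(X[...,2]>.05)&(X[...,2]<.3)&(X[...,0]>.38)&(X[...,0]<.66)
    v,u=np.where(m); im.append(cv2.resize(p[...,::-1][max(0,v.min()-30):v.max()+30,u.min()-30:u.max()+30],(400,400)))
cv2.imwrite("pics/hung.png",np.hstack(im)); o=arm.observe(); print(o["force"],o["grip_width"])
E
```

```text
[-0.50320652 -0.05508072 -0.58901677] 0.4990265587365459
```

View pics/hung.png

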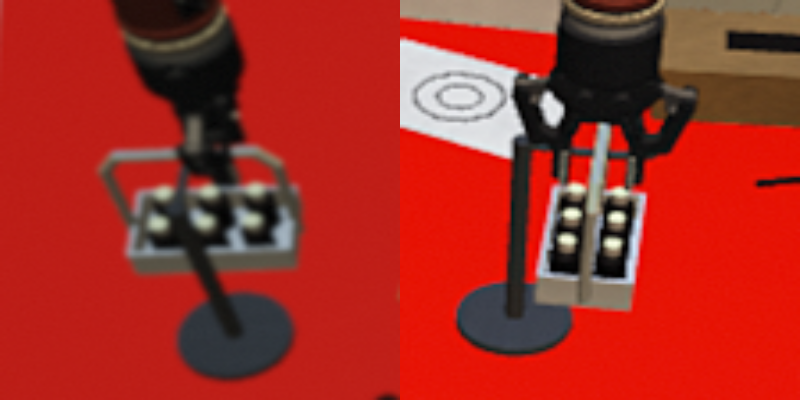

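The caddy hangs upright on the hook arm with the handle free between the open fingers (crop 600,150).

>>> {"fn": "send_rows", "kwargs": {
  "plan": "0 0 -0.6 0 0 0 0;0 0 -1.4 0 0 0 0;0 0 -2.2 0 0 0 1;1 0.2 -2.2 0 0 -1 1;4 1 -2.2 0 0 -3 1;7 1.6 -2.2 0 0 -6 1;10.28 2.34 -1.6 0 0 -9.6 1;10.28 2.34 -1.4 0 0 -9.6 1;10.28 2.34 -1.4 0 0 -9.6 1;10.28 2.34 -1.4 0 0 -9.6 1;10.28 2.34 -1.4 0 0 -9.6 1;10.28 2.34 -1.4 0 0 -9.6 1"
}}

```text
clock: 11.1
position: [0.6244, 0.3073, 0.2751]
eef_rot: [[-0.785, 0.619, -0.001], [0.619, 0.785, 0.001], [0.002, 0.0, -1.0]]
force: [0.2, -0.2, 0.5]
grip_width: 0.998
grip_force: 0.0
```

```bash
python3 - <<'E'
from h import *
o=arm.observe(); p,d,K,T,i=cap("wrist"); cv2.imwrite("pics/w2.png",p[...,::-1]); X=pts(d,K,T)
m=(d>0)&(X[...,2]>.146)&(X[...,2]<.162)&(np.hypot(X[...,0]-.625,X[...,1]-.303)<.04)
q=X[m]; print(len(q)); c,r=cv2.minEnclosingCircle(q[:,:2].astype(np.float32)); print(c,r,np.median(q,0))
v,u=np.where(m); print(u.min(),u.max(),v.min(),v.max()); print(o["position"],o["joints"].round(2),o["eef_rot"].round(3))
E
```

```text
1143
(0.6238889694213867, 0.3021419942378998) 0.016009600833058357 [0.62272656 0.30320795 0.1537508 ]
297 335 217 254
[0.6244446  0.30731455 0.2750536 ] [-0.2   0.72 -0.6   1.19  0.39  1.34  0.13] [[-0.785  0.619 -0.001]
 [ 0.619  0.785  0.001]
 [ 0.002  0.    -1.   ]]
```

View pics/w2.png

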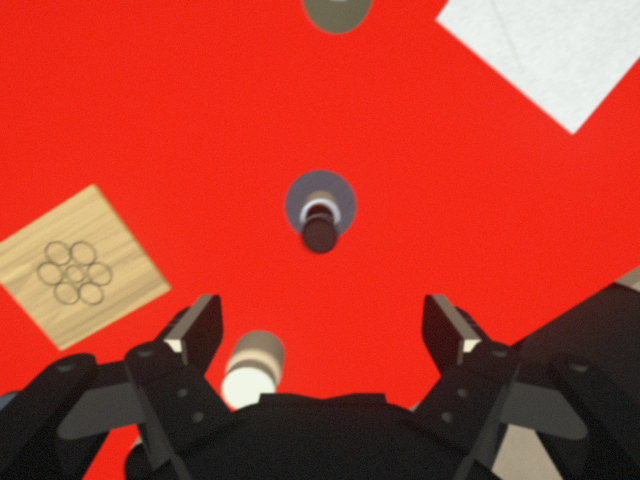

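Wrist view: pen top at (320,235) with the holder foot around (320,203), centred between the fingers. The board at left (75,275) is clear and its flower is visible.

>>> {"fn": "send_rows", "kwargs": {
  "plan": "0 -0.04 0.8 0 0 0 1;0 -0.04 1.6 0 0 0 1;0 -0.04 2.4 0 0 0 1;0 -0.04 3 0 0 0 1;0 -0.04 3.46 0 0 0 1;0 -0.04 3.46 0 0 0 1;0 -0.04 3.46 0 0 0 1;0 -0.04 3.46 0 0 0 -1;0 -0.04 3.46 0 0 0 -1;0 -0.04 3.46 0 0 0 -1;0 -0.04 3.46 0 0 0 -1;0 -0.04 3.46 0 0 0 -1",
  "squeeze": 60
}}

```text
clock: 12.65
position: [0.6244, 0.3021, 0.1036]
eef_rot: [[-0.783, 0.622, 0.001], [0.622, 0.783, 0.0], [-0.0, 0.001, -1.0]]
force: [-0.7, -0.7, 4.4]
grip_width: 0.364
grip_force: 59.5
```

>>> {"fn": "send_rows", "kwargs": {
  "plan": "0 0 -0.3 0 0 0 -1;0 0 -0.6 0 0 0 -1;0 0 -1 0 0 0 -1;0 0 -1.5 0 0 0 -1;0 0 -2 0 0 0 -1;0 0 -2.6 0 0 0 -1;0 0 -2.6 0 0 0 -1;0 0 -2.6 0 0 0 -1"
}}

```text
clock: 13.65
position: [0.6237, 0.3016, 0.2321]
eef_rot: [[-0.783, 0.622, -0.001], [0.622, 0.783, -0.001], [0.0, -0.001, -1.0]]
force: [0.1, 0.5, -1.8]
grip_width: 0.355
grip_force: 59.4
```

```bash
python3 - <<'E'
from h import *
o=arm.observe(); print(o["position"],o["joints"].round(2),o["force"],o["grip_width"])
b=[]
for n in("scene","side"):
    p,d,K,T,i=cap(n); X=pts(d,K,T)
    c=p.astype(int); m=(d>0)&(X[...,2]<.012)&(X[...,2]>.003)&(c[...,1]>70)&(abs(X[...,0]-.5)<.13)&(abs(X[...,1])<.14)
    r=cv2.minAreaRect(X[m][:,:2].astype(np.float32)); print(n,"board",r)
    m=(d>0)&(np.hypot(X[...,0]-.624,X[...,1]-.302)<.03)&(X[...,2]<.22)&(X[...,2]>.11); q=X[m]
    for z in(.15,.17,.19): s=q[abs(q[:,2]-z)<.008]; print(z,len(s),s.mean(0) if len(s) else 0)
    print("pen lowest",q[:,2].min() if len(q) else 0)
E
```

```text
[0.623672   0.30157894 0.23210497] [-0.19  0.75 -0.59  1.27  0.41  1.25  0.11] [ 0.08009018  0.45151658 -1.7714627 ] 0.355437070241377
scene board ((0.4957370162010193, -0.0051078349351882935), (0.19167675077915192, 0.16465917229652405), 81.1856689453125)
0.15 3 [0.62564328 0.30097009 0.14868888]
0.17 22 [0.63193537 0.30029901 0.17190321]
0.19 27 [0.63226039 0.29793597 0.18737688]
pen lowest 0.14127416034717388
side board ((0.49603694677352905, -0.0023147836327552795), (0.19793401658535004, 0.16171187162399292), 81.62359619140625)
0.15 6 [0.62205108 0.30450225 0.14801702]
0.17 37 [0.6214895  0.30994948 0.17069407]
0.19 29 [0.62050201 0.31094991 0.18844528]
pen lowest 0.1394063249116666
```

>>> {"fn": "send_rows", "kwargs": {
  "plan": "-0.1 -0.6 0 0 0 0 -1;-0.2 -1.2 0 0.8 -0.6 0 -1;-0.3 -1.8 0 1.6 -1.25 0 -1;-0.4 -2.5 0.2 2.4 -1.9 0 -1;-0.5 -3.2 0.4 3.2 -2.5 0 -1;-0.6 -3.8 0.6 4 -3.2 0 -1;-0.8 -4.4 0.8 4.8 -3.8 0 -1;-0.9 -4.9 1 5.6 -4.45 0 -1;-0.98 -5.35 1 6.4 -5.1 0 -1;-0.98 -5.35 1 7.05 -5.6 0 -1;-0.98 -5.35 1 7.05 -5.6 0 -1;-0.98 -5.35 1 7.05 -5.6 0 -1"
}}

```text
clock: 15.25
position: [0.4962, 0.0621, 0.1826]
eef_rot: [[-0.783, 0.622, -0.0], [0.44, 0.554, -0.706], [-0.439, -0.553, -0.708]]
force: [-0.1, 1.0, -1.1]
grip_width: 0.358
grip_force: 59.7
```

```bash
python3 - <<'E'
from h import *
o=arm.observe(); R=o["eef_rot"]; p=o["position"]; print(p,o["joints"].round(2),o["force"],o["grip_width"])
tip=p+.0916*R[:,2]; print(R.round(3),"tip",tip,"shift units",R.T@(np.array([.496,-.003,.068])-tip)/.05)
E
```

```text
[0.49623024 0.06209551 0.182569  ] [-0.35  0.68 -0.32  1.8   0.81  1.37 -0.21] [-0.13504115  0.95676283 -1.06750227] 0.35778863428644464
[[-0.783  0.622 -0.   ]
 [ 0.44   0.554 -0.706]
 [-0.439 -0.553 -0.708]] tip [ 0.49619762 -0.00261719  0.1177398 ] shift units [0.43671507 0.54371523 0.70946946]
```

>>> {"fn": "send_rows", "kwargs": {
  "plan": "0.15 0.18 0.24 0 0 0 -1;0.3 0.36 0.48 0 0 0 -1;0.44 0.54 0.71 0 0 0 -1;0.44 0.54 0.71 0 0 0 -1;0.44 0.54 0.71 0 0 0 -1;0.44 0.54 0.71 0 0 0 -1;0.44 0.54 0.71 0 0 0 -1;0.44 0.54 0.71 0 0 0 -1"
}}

```text
clock: 16.25
position: [0.4958, 0.0617, 0.1334]
eef_rot: [[-0.783, 0.622, 0.0], [0.44, 0.554, -0.707], [-0.44, -0.553, -0.707]]
force: [0.1, -0.2, -1.1]
grip_width: 0.358
grip_force: 59.7
```

```bash
python3 - <<'E'
from h import *
o=arm.observe(); R=o["eef_rot"]; p=o["position"]; print(p,"tip",p+.0916*R[:,2],abs(o["qvel"]).max())
im=[]
for n,(r0,r1,c0,c1) in {"scene":(120,360,150,470),"side":(100,400,210,510)}.items():
    p,d,K,T,i=cap(n); im.append(cv2.resize(p[...,::-1][r0:r1,c0:c1],(400,400)))
    X=pts(d,K,T); m=(d>0)&(np.hypot(X[...,0]-.496,X[...,1])<.05)&(X[...,2]>.04)&(X[...,2]<.12); q=X[m]
    print(n,len(q)); print("lowest",q[np.argsort(q[:,2])][:4].round(3).tolist())
cv2.imwrite("pics/end.png",np.hstack(im))
E
```

```text
[0.49580542 0.06165597 0.13338933] tip [ 0.49583421 -0.00311004  0.06861338] 0.0030220038683993872
scene 93
lowest [[0.496, -0.003, 0.067], [0.494, -0.003, 0.07], [0.495, 0.006, 0.071], [0.496, 0.0, 0.072]]
side 0
lowest []
```

View pics/end.png

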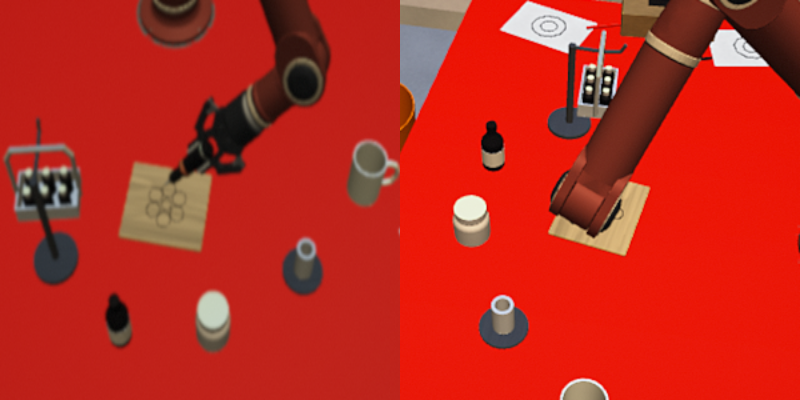

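The final picture shows the caddy hanging on the hook (crop 45,185) and the pen leaning 45° over the board with its tip at (172,180). The measured tip is (0.496, -0.003, 0.068), and the mug, tub and bottle have not been moved.

```bash
python3 -c "
from bench import arm; print(arm.sign_off())"
```

```text
the job is handed in; nothing more can be done
None
```

The job is handed in: the caddy hangs released on the hook, the pen is held still at 45° with its tip about 6 cm above the middle of the board, and the mug, tub and bottle were left untouched.

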